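# Fit the strainer funnel and lock it with its pin

## Task

Lift the strainer funnel off its stand and nest it upright and fully home in the tapered seat of the filling head, with its ear over the head's lock bracket. Then push the lock pin from the rack down through the ear's hole and the hidden hole in the bracket, found by feel while swinging the ear, until its collar sits on the ear, and let go. Leave the label roll, tray and tub where they are.

Things in the scene. Friction and masses are not known exactly. Their poses are not given: they have to be found in the camera images.
- seat: Filling head, fixed: 170 mm square aluminium plate; three posts carry a steel ring, outer diameter 113 mm, with a tapered inside: 100 mm wide at its mouth 100 mm above the table, narrowing downward for 26 mm at 25.6 degrees to the vertical, as the funnel does. Origin on the ring's axis at table height, z up, x points to the middle of the lock bracket.
- seat_mouth (a point): Centre of the ring's mouth, 100 mm above the table; axes as the filling head. A seated funnel stays where it is turned, and turns about this axis when its ear is pushed sideways with some newtons.
- lock_middle (a point): Point on the lock bracket's top, 102 mm above the table, 88 mm from the ring's axis on the head's x. The fixed bracket is a level steel plate 90 mm wide, 12 mm thick, open below, 68 to 112 mm out from the axis. Its one hole (round, through, 14 mm) is 88 mm from the axis but up to 9 mm to either side (y, along the arc) of this point: not measured, and under the ear; find it by feel.
- funnel_grip (a point): Middle of the grip bar of the loose steel strainer funnel (0.4 to 0.65 kg). z up the funnel's axis, x to its ear. Bar: flat, upright, 12 mm thick along x, 50 mm long along y (66 at its top rail), from the perforated top face 22 mm below this point to 19 mm above it. Seated, this point is about 134 mm above the table. At the start the ear points within 0.6 rad of world +x.
- funnel_center (a point): Centre of the funnel, on its axis, 58 mm above its foot, 39 mm below the grip point. Body: closed cone 75 mm tall, 40 mm wide at the foot, 112 mm at the top, with a 120 mm flange round its top. Seated, this point is about 95.5 mm above the table. It lifts straight out of its stand.
- ear_hole (a point): Centre of the hole in the funnel's ear at its top face, 88 mm from the funnel's axis along its x, 21 mm below the grip point. The ear is a level plate 36 mm wide, 8 mm thick, reaching 112 mm from the axis; hole round, through, 14 mm. Seated, this point is about 113.5 mm above the table and the ear's underside 3 to 4 mm above the bracket.
- pin_center (a point): Centre of the loose steel lock pin (0.12 kg, 92 mm long), half-way up its axis; z up. From below: rod 12 mm thick, 50 mm long, its nose tapering to 7 mm over the last 4 mm; collar 23 mm wide, 5 mm thick; flat grip block 24 mm along x, 14 mm along y, 37 mm tall, 9 to 46 mm above this point. It starts upright in its rack, 56 mm above the table, and lifts straight out.
- pin_tip (a point): The pin's foot, on its axis, 46 mm below the pin's centre. With the collar on the ear it is 50 mm below the ear's top.
- rack: Pin rack, fixed: white plastic block 70 x 70 x 60 mm with a 16 mm hole in its middle. Origin at its underside's centre. Rack and funnel stand may change sides.
- stand: Funnel storage stand, fixed: white plate 130 mm square, three posts and a tapered steel ring, top 70 mm above the table. Origin on the ring's axis at table height.
- label_roll: Bystander: paper label roll, 72 mm diameter, 45 mm tall, on end. Origin at its underside's centre.
- tray: Bystander: clear plastic tray 150 x 110 x 45 mm. Origin at its underside's centre.
- tub: Bystander: white plastic jar, 60 mm diameter, 85 mm tall. Origin at its underside's centre.
There are look-alikes about, which are no part of the job. What is shaped like the part that bears funnel_grip but purple or red is not meant. There is more than one size of the part that bears pin_center; the job needs the smaller.

How it is judged (in metres and radians):
On the way, in this order (a step that is already met when the one before it is completed fails the run):
1. the funnel sits upright and fully home in the seat with its ear over the lock bracket (horizontal distance between funnel_center and seat_mouth below 0.004 m and z of funnel_center in the frame of seat below 0.0985 m and angle between funnel_center's own z axis and vertical below 0.06 rad and x of ear_hole in the frame of seat above 0.076 m), for 0.2 s.
2. the pin is through the ear and the bracket, its collar on the ear (horizontal distance between pin_tip and ear_hole below 0.005 m and z of pin_tip in the frame of ear_hole below -0.046 m), for 0.2 s.
At the end, for the whole second after the job is handed in: Funnel at rest within 4 mm of the seat's axis, within 2.5 mm of fully home, tilt under 0.06 rad, ear hole within 18 mm sideways of the head's +x axis; pin at rest, tilt under 0.12 rad, foot 46 to 54 mm below the ear's top and within 5 mm of the ear hole's axis; all let go (all of step 2 and horizontal distance between funnel_center and seat_mouth below 0.004 m and z of funnel_center in the frame of seat below 0.0985 m and angle between funnel_center's own z axis and vertical below 0.06 rad and x of ear_hole in the frame of seat above 0.083 m and y of ear_hole in the frame of seat between -0.018 and 0.018 m and z of pin_tip in the frame of ear_hole above -0.054 m and angle between pin_center's own z axis and vertical below 0.12 rad and linear speed of each of pin, funnel below 0.02 m/s); the robot touches nothing.
It fails at once if a bystander is moved by more than 30 mm (distance of any of label_roll, tray, tub from where it was at the start of the episode above 0.03 m).
It also fails if it takes over 72 s, if anything falls off the work surface, if the arm or the gripper's body presses on something with over 40 N, if the wrist force passes 120 N, or if a joint passes its speed limit or range.

## Robot

A 6-joint arm with a two-finger parallel gripper is mounted at the origin on the work surface. World frame = base frame: x ahead of the robot, y to its left, z up, the work surface at z = 0. Lengths are in mm, angles in degrees, forces in N, time in s.
With the tool pointing down it reaches from about 350 to 850 mm from the base axis. Payload 8.1 kg.
Tool frame: the origin (TCP) lies at the very end of the fingers, on their centre line; the grasp point (between the pads) lies 19 mm behind it; z points along the fingers, y is the direction in which the jaws open and shut (so a half turn about z gives the same grasp; the last joint's range is limited). The gripper opens to 85 mm and grips with 20 to 120 N. Pads are 22 mm wide; open, the fingers measure 114 mm over their backs; the gripper's body (76 mm by 85 mm) begins 54 mm behind the grasp point. The pads swing forward as they close: fully open they stand 13 mm farther back than shut.
Start: joints at [59.794, 7.471, 85.268, -0, 87.261, -4.893], TCP at [256.52, 542.404, 231.292] pointing down, gripper open.
Joint ranges: [-169.43, 169.43], [-51.17, 129.36], [1.28, 143.12], [-76.62, 256.62], [0, 156.53], [-152.29, 152.29]. Speed limits (degrees/s): [136.94, 136.94, 159.86, 180, 180, 180].

## Interface

Orientations are given as [roll, pitch, yaw] about the fixed x, y, z axes, in that order (R = Rz(yaw) Ry(pitch) Rx(roll)).
In Python, from bench import r gives the robot as it stands.
- The arm moves only by the shell command python3 -m crank 'ROWS' [OPENING] [FORCE]. ROWS is JSON, a list that holds one entry, the list of rows, each a list of 6 numbers: the shift along the tool's x, y, z in m, then the turn, a rotation vector about the tool's x, y, z in rad. A call has 1 to 10 rows; each row is the pose to reach, as a shift and turn from the pose measured when the call began, along the tool's axes at that moment; what a row does not reach only later rows make up. A row lasts 1/8 s, in which the tool goes at most 62.5 mm and 10.7 degrees, less where a joint would pass 70% of its speed; a pose out of reach is approached as far as the arm can. A call with a gripper value outside its range is refused whole. OPENING is the closure, from 0 (fully open) to 1 (shut), set as the call begins (- or left out, the last holds). The fingers move at their own pace and stop on an object; FORCE is the grip in N (left out, the last holds). Time passes only in rows, so rows that repeat a pose let the fingers close. It gives the time, the measured TCP pose, the force and the opening at its end, in the units of the state.
- r.sense(): the state, without advancing time (a new reading comes with each control period).
- r.snapshot(name): name is "side" or "top" or "wrist"; returns (picture, depth): 480x640x3 uint8, blue, green, red; 480x640 float32, mm along the optical axis (not along the pixel's ray), 0 where there is no reading.
- r.get_calibration(name): a dict with "mtx" (3x3 intrinsics, pixels), "cam_to_world" (4x4, takes a point from camera to world coordinates). Camera axes: x right, y down, z forward; pixel columns grow to the right and rows downward; lengths in mm; the calibration is good to about 2 mm. A picture is of the moment at which its call begins: read the wrist's pose just before it. get_calibration takes no time and is no camera call; for the wrist camera it gives the pose at the moment of the call.
- r.hand_in(): hands the job in, once; it reports no verdict.
Trained networks look in the newest picture that a camera, given by its name, has taken for a name from the list of things; names that differ only in an ending like _2 or _b are one class to them, and where a whole thing is asked for, a point or a joint stands for the part that bears it (a point fixed in the world has none). Each returns a list of dicts, best first, with "conf" (0 to 1); they miss things now and then, are a little off and sometimes report something else, mostly with a low value. They report only what shows in the picture. A call takes as long as a camera call. They do not tell look-alikes from the thing itself.
- r.look_for(thing, camera): "extent" ([left, top, right, bottom] in pixels, round what is visible of it).
- r.landmark_of(thing, camera): "pixel" ([column, row] in pixels: a listed point, or the origin of a listed thing).
The state is a dict: "time": time; "joint_pos": joint angles; "qd": joint speeds; "joint_efforts": joint torques, N m; "tool_pos": TCP position; "tcp_rot": TCP orientation; "ft_force": force on the tool from outside, world axes, zero at the start; "wrist_torque": the same for the moment, N m; "finger_gap": finger opening in mm.
Only numpy, scipy, OpenCV 4.12 (cv2) and the standard library are available. Lean on these libraries where they do the work, as an engineer would, in place of code of your own. Each camera call takes 0.05 s, during which the arm holds its last target.

## Working session

There is one attempt and no reset: what is moved stays moved. The work goes in short steps, Python scripts to look and compute and a shell command to move; the robot and the scene stay as the last step left them, time stands still between calls to the robot, and variables do not carry over. Pictures are saved under pics/ and viewed, and the job is handed in when it is done.

```bash
ls; mkdir -p pics
cat > h.py <<'E'
import numpy as np, cv2
from bench import r
def snap(c,n):
    K=r.get_calibration(c); p,d=r.snapshot(c); cv2.imwrite(f'pics/{n}.png',p); np.savez(f'pics/{n}.npz',d=d,m=K['mtx'],T=K['cam_to_world']); return p,d,np.array(K['mtx']),np.array(K['cam_to_world'])
def ray(px,m,T):
    v=np.linalg.inv(m)@np.array([px[0],px[1],1.]); return T[:3,3],T[:3,:3]@v
def atz(px,z,m,T):
    o,v=ray(px,m,T); return o+v*(z-o[2])/v[2]
def dep(px,d,m,T,k=2):
    u,v=int(round(px[0])),int(round(px[1])); w=d[max(0,v-k):v+k+1,max(0,u-k):u+k+1]; w=w[w>0]
    if len(w)==0: return None
    o,q=ray(px,m,T); return o+q*np.median(w)
def tri(l):
    A=np.zeros((3,3));b=np.zeros(3)
    for o,v in l:
        v=v/np.linalg.norm(v);P=np.eye(3)-np.outer(v,v);A+=P;b+=P@o
    return np.linalg.solve(A,b)
E
python3 - <<'E'
from h import *
s=r.sense(); print(s)
for c in ['side','top','wrist']:
    p,d,m,T=snap(c,c+'0'); print(c,m.round(1).tolist(),T.round(3).tolist())
    for t in ['seat_mouth','lock_middle','funnel_grip','funnel_center','ear_hole','pin_center','rack','stand','label_roll','tray','tub']:
        for q in r.landmark_of(t,c)[:3]:
            print(c,t,np.round(q['pixel'],1),round(q['conf'],2),dep(q['pixel'],d,m,T))
E
```

```text
pics
{'time': 0.0, 'joint_pos': array([ 5.97932898e+01,  7.51587191e+00,  8.53288009e+01,  1.73617342e-03,
        8.72598863e+01, -4.89344746e+00]), 'qd': array([-0.03550245, -0.00080861,  0.00482026, -0.04474972, -0.04669168,
       -0.04799276]), 'joint_efforts': array([ 6.74946314e-04, -5.69390774e+01, -5.00562286e+01, -1.03820410e-04,
        1.42108114e-02,  9.58626373e-06]), 'tool_pos': array([256.24370254, 541.93888066, 230.24103424]), 'tcp_rot': array([-1.79895970e+02, -1.06469134e-02,  1.54686643e+02]), 'ft_force': array([ 0.36264863, -0.58575269,  0.52890897]), 'wrist_torque': array([ 0.01624856, -0.03801884, -0.0300185 ]), 'finger_gap': 85.86074083364791}
side [[450.9, 0.0, 319.5], [0.0, 450.9, 239.5], [0.0, 0.0, 1.0]] [[0.849, -0.307, 0.43, 13.163], [-0.528, -0.475, 0.704, -689.526], [-0.012, -0.825, -0.565, 713.153], [0.0, 0.0, 0.0, 1.0]]
side seat_mouth [364.8 246. ] 0.66 [575.81051193  19.86835174  76.02698448]
side seat_mouth [401.9 241.1] 0.45 [640.81418504 -38.53362416 100.03478201]
side lock_middle [403.5 243.6] 0.74 [634.27640976 -51.53618011 102.87775431]
side f
[... 2877 characters left out ...]
8]
top tray [412.1 186.6] 0.59 [ 657.32646709 -229.77622015    5.66125171]
top tub [364.7 276.4] 0.78 [405.79503983 -88.9436664   86.73428779]
top tub [223.8 250.9] 0.59 [468.78208274 263.00508257  97.38422258]
wrist [[420.1, 0.0, 317.0], [0.0, 420.1, 233.4], [0.0, 0.0, 1.0]] [[0.427, 0.862, 0.272, 187.694], [0.904, -0.408, -0.127, 575.099], [0.001, 0.3, -0.954, 373.269], [0.0, 0.0, 0.0, 1.0]]
wrist funnel_grip [ 55.5 368.3] 0.8 [276.86163517 316.03618986 102.25209517]
wrist funnel_center [ 78.9 338.2] 0.84 [270.4571139  324.25170729  75.41619323]
wrist ear_hole [159.1 301.7] 0.78 [291.32346732 355.1984587   -0.37312798]
wrist stand [193.6 463.5] 0.96 [232.48729445 530.47481426 316.0333365 ]
```

View pics/side0.png

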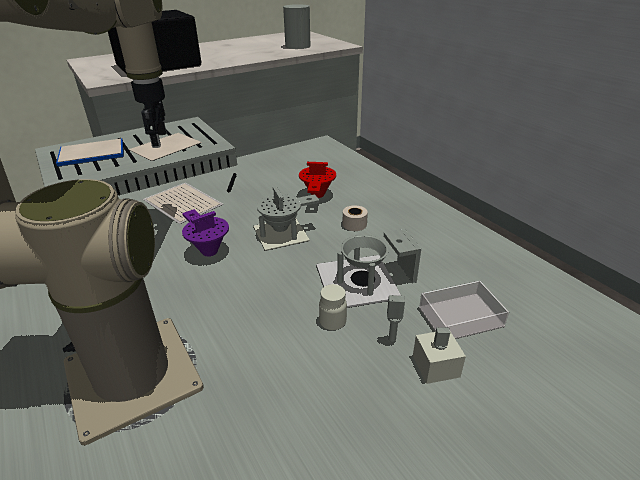

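View pics/top0.png

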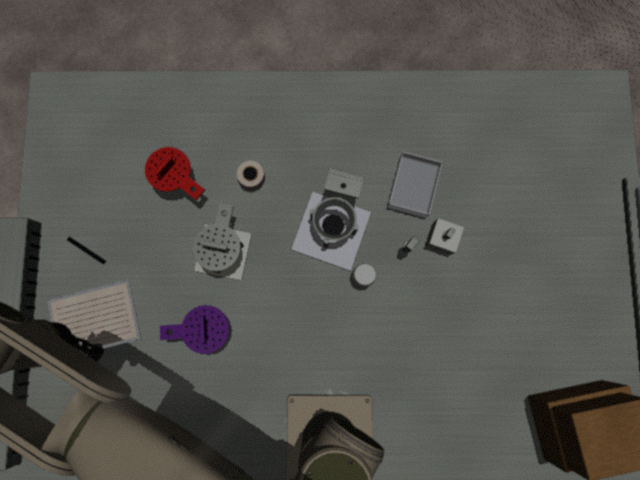

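View pics/wrist0.png

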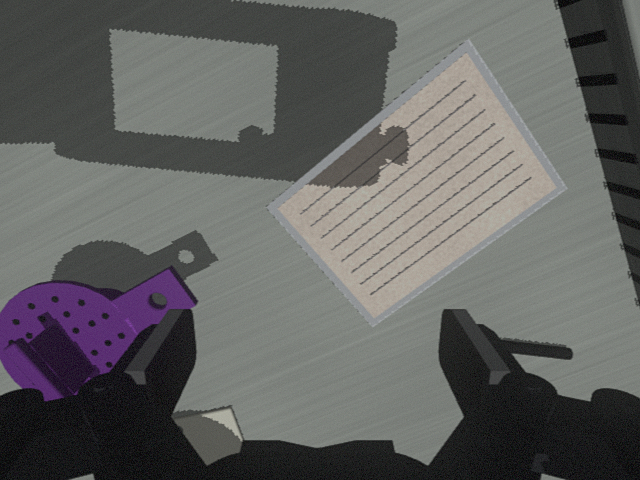

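The side and top pictures show these things:
- **Funnel:** the steel one is at side (280,210) and top (218,247). The purple and red ones are look-alikes.
- **Filling head:** at top (333,218), with a dark spot on its bracket at (343,186).
- **Pins:** the rack pin is at top (447,235), and a free-standing pin is beside it at (408,245).

The wrist picture shows only the purple funnel and the paper.

Run:
```python
from h import *
L={}
for c in ['top','side']:
    z=np.load(f'pics/{c}0.npz'); L[c]=(z['m'],z['T'])
def T2(a,b): 
    A=ray(a,*L['top']);B=ray(b,*L['side']);p=tri([A,B]);return p.round(1)
print('grip',T2((216.3,243.8),(278.6,196.1)))
print('ear',atz((223,212),113,*L['top']), atz((309.7,195),113,*L['side']))
print('ear?',T2((222.9,211.8),(309.7,195)))
print('pin',T2((444.9,236),(437.6,345.1)))
print('ring',atz((333,218),100,*L['top']),'lock',T2((347,183.8),(403.5,243.6)))
cv2.imwrite('pics/topz.png',cv2.resize(cv2.imread('pics/top0.png')[130:300,150:480],None,fx=2.4,fy=2.4,interpolation=cv2.INTER_CUBIC))
```

```text
grip [480.3 278.2 124.4]
ear [564.71710737 264.86051764 113.        ] [561.4587683  256.43142818 113.        ]
ear? [566.8 266.1 106.9]
pin [ 511.8 -299.6   59.3]
ring [551.75752249 -10.27422436 100.        ] lock [640.3 -46.2  97.6]
```

View pics/topz.png

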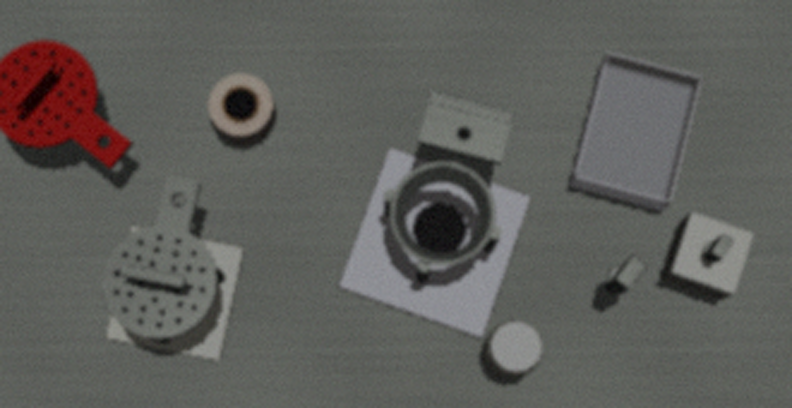

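The zoom shows the funnel's ear pointing roughly to world -8° and a dark hole in the bracket. I'll move above the funnel and look.

```bash
python3 -m crank '[[[-0.05,-0.02,-0.01,0,0,0.18],[-0.1,-0.045,-0.02,0,0,0.36],[-0.155,-0.07,-0.03,0,0,0.54],[-0.21,-0.095,-0.04,0,0,0.72],[-0.265,-0.12,-0.05,0,0,0.9],[-0.316,-0.144,-0.06,0,0,1.08],[-0.316,-0.144,-0.06,0,0,1.26],[-0.316,-0.144,-0.06,0,0,1.27],[-0.316,-0.144,-0.06,0,0,1.27]]]' 0
python3 - <<'E'
from h import *
s=r.sense();print(s['time'],s['tool_pos'],s['tcp_rot'],s['joint_pos'].round(1))
p,d,m,T=snap('wrist','w1')
for t in ['funnel_grip','funnel_center','ear_hole','stand']:
    for q in r.landmark_of(t,'wrist')[:2]: print(t,np.round(q['pixel'],1),q['conf'],dep(q['pixel'],d,m,T))
E
```

```text
time: 2.92
tool_pos: [480.2, 277.6, 291.1]
tcp_rot: [-180.0, 0.0, 82.2]
ft_force: [-0.6, 0.2, -0.1]
finger_gap: 85.2
2.925 [480.19284069 277.56720215 291.09910894] [-1.79980829e+02  4.83221534e-03  8.21861644e+01] [24.7 -0.6 87.4  0.  93.1 32.5]
funnel_grip [ 65.3 197.4] 0.71 [289.14961928 310.15451308 115.21259772]
funnel_grip [314.9 194.8] 0.6 [481.0051226  290.31518735 135.62615573]
funnel_center [ 86.1 182. ] 0.68 [305.27119561 318.96649777 109.35420662]
ear_hole [37.4 83.9] 0.92 [223.81910058 407.02910304  -0.8278802 ]
ear_hole [495.3  77.9] 0.65 [ 6.65436949e+02  3.51975774e+02 -4.40947066e-01]
stand [315.3 197.5] 0.45 [481.00227347 288.20293379 135.14685627]
```

View pics/w1.png

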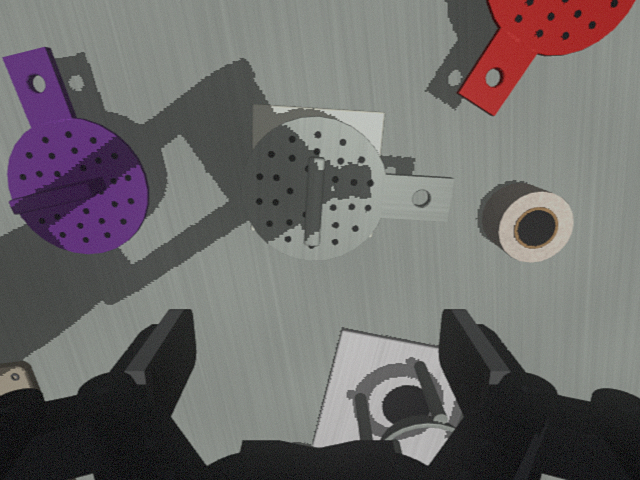

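The wrist picture shows the steel funnel with its disc centred at about (315,189), the bar from (318,157) to (313,245), and the ear hole at (421,198). I'll measure these with depth.

```bash
cat >> h.py <<'E'
def cloud(d,m,T):
    v,u=np.mgrid[0:480,0:640]; P=np.stack([(u-m[0,2])/m[0,0]*d,(v-m[1,2])/m[1,1]*d,d],-1)
    W=P@T[:3,:3].T+T[:3,3]; W[d<=0]=np.nan; return W
E
python3 - <<'E'
from h import *
z=np.load('pics/w1.npz');d,m,T=z['d'],z['m'],z['T'];W=cloud(d,m,T)
roi=W[100:275,230:470].reshape(-1,3)
zz=roi[:,2]
print(np.histogram(zz,bins=np.arange(90,150,2)))
f=roi[(zz>105)&(zz<118)]
disc=f[:,:2][f[:,0]<545]
(c,rad)=cv2.minEnclosingCircle(disc.astype(np.float32));print('disc',c,rad,np.median(f[:,2]))
b=roi[(zz>128)&(zz<142)];print('bar',cv2.minAreaRect(b[:,:2].astype(np.float32)),np.median(b[:,2]),b[:,2].max())
e=roi[(zz>100)&(zz<120)&(roi[:,0]>548)];print('ear',cv2.minAreaRect(e[:,:2].astype(np.float32)),np.median(e[:,2]))
print('hole',atz((421,198),np.median(e[:,2]),m,T))
E
```

```text
(array([   45,   222, 11260,  6180,    14,     0,     0,     0,     0,
           0,     0,     0,     0,     0,     0,     0,     0,     0,
           1,     2,     5,    78,  1009,   351,     0,     0,     0,
           0,     0]), array([ 90,  92,  94,  96,  98, 100, 102, 104, 106, 108, 110, 112, 114,
       116, 118, 120, 122, 124, 126, 128, 130, 132, 134, 136, 138, 140,
       142, 144, 146, 148]))
disc (0.0, 0.0) 0.0 nan
bar ((478.94512939453125, 284.3357238769531), (66.069091796875, 11.967252731323242), 78.66814422607422) 135.488932959411 137.92348588320198
ear ((0.0, 0.0), (0.0, 0.0), 0.0) nan
hole [nan nan nan]
  return _methods._mean(a, axis=axis, dtype=dtype,
  ret = ret.dtype.type(ret / rcount)
```

Run:
```python
from h import *
z=np.load('pics/w1.npz');d,m,T=z['d'],z['m'],z['T'];W=cloud(d,m,T)
roi=W[100:275,230:470].reshape(-1,3)
zz=roi[:,2]
f=roi[(zz>92)&(zz<99)]
disc=f[:,:2][(f[:,0]<540)]
(c,rad)=cv2.minEnclosingCircle(disc.astype(np.float32));print('disc',c,rad,np.median(f[:,2]))
e=roi[(zz>92)&(zz<99)&(roi[:,0]>548)];print('ear',cv2.minAreaRect(e[:,:2].astype(np.float32)),np.median(e[:,2]))
h=atz((421,198),96,m,T);print('hole',h,np.degrees(np.arctan2(h[1]-c[1],h[0]-c[0])),np.hypot(h[1]-c[1],h[0]-c[0]))
```

```text
disc (482.5562438964844, 283.1021728515625) 63.56340789794922 95.71756707585695
ear ((567.0245971679688, 266.7335205078125), (36.517860412597656, 45.04083251953125), 79.2083740234375) 95.66381148521344
hole [565.39513871 267.45033906  96.        ] -10.699507236991973 84.30458110836585
```

```bash
python3 -m crank '[[[0.006,-0.002,0.05,0,0,0.056],[0.0065,-0.002,0.1,0,0,0.056],[0.0065,-0.002,0.15,0,0,0.056],[0.0065,-0.002,0.175,0,0,0.056],[0.0065,-0.002,0.19,0,0,0.056],[0.0065,-0.002,0.19,0,0,0.056],[0.0065,-0.002,0.19,0,0,0.056]]]' 0
python3 -m crank '[[[0,0,0,0,0,0],[0,0,0,0,0,0],[0,0,0,0,0,0],[0,0,0,0,0,0],[0,0,0,0,0,0],[0,0,0,0,0,0]]]' 1 80
```

```text
time: 4.05
tool_pos: [480.1, 284.9, 102.9]
tcp_rot: [179.9, -0.1, 78.9]
ft_force: [1.0, -1.0, 0.6]
finger_gap: 85.2
time: 4.8
tool_pos: [479.2, 285.1, 102.8]
tcp_rot: [180.0, -0.1, 78.9]
ft_force: [-5.4, 0.4, 3.9]
finger_gap: 11.1
```

```bash
python3 -m crank '[[[0,0,-0.03,0,0,0],[0,0,-0.08,0,0,0],[0,0,-0.13,0,0,0],[-0.03,0.01,-0.18,0,0,0.02],[-0.08,0.025,-0.21,0,0,0.04],[-0.135,0.042,-0.235,0,0,0.06],[-0.19,0.06,-0.245,0,0,0.08],[-0.245,0.078,-0.25,0,0,0.1],[-0.3,0.096,-0.25,0,0,0.12],[-0.345,0.108,-0.25,0,0,0.12]]]' 1 80
python3 -m crank '[[[-0.027,0.008,0,0,0,0],[-0.027,0.008,0,0,0,0],[-0.027,0.008,0,0,0,0],[-0.027,0.008,0,0,0,0]]]' 1 80
python3 - <<'E'
from h import *
s=r.sense();print(s['time'],s['tool_pos'],s['tcp_rot'],s['joint_pos'].round(1),s['ft_force'])
for c in ['wrist','side','top']:
    p,d,m,T=snap(c,c+'2')
    for t in ['seat_mouth','lock_middle','funnel_grip']:
        for q in r.landmark_of(t,c)[:2]: print(c,t,np.round(q['pixel'],1),q['conf'],dep(q['pixel'],d,m,T))
E
```

```text
time: 6.05
tool_pos: [518.2, -76.8, 351.4]
tcp_rot: [-179.9, -0.0, 71.9]
ft_force: [0.1, 0.0, -4.7]
finger_gap: 10.8
time: 6.55
tool_pos: [517.4, -104.0, 351.2]
tcp_rot: [-179.9, -0.1, 72.0]
ft_force: [0.3, -0.2, -3.5]
finger_gap: 10.8
6.55 [ 517.42588503 -104.02679882  351.19016076] [-1.79900152e+02 -5.09380641e-02  7.19950207e+01] [-17.   -4.7  85.2   0.1  99.5   1. ] [ 0.30373198 -0.21958197 -3.53486744]
wrist seat_mouth [320.1  80.2] 0.94 [551.46520726 -10.30578897   8.37101319]
wrist seat_mouth [317.7 337.3] 0.19 [521.39504822 -94.25053387 384.16381608]
wrist funnel_grip [319.2 333.1] 0.78 [522.27705233 -92.95648794 384.33814352]
side seat_mouth [437.9 346.5] 0.72 [ 505.38795955 -305.37293605   64.46619324]
side seat_mouth [368.3 248.4] 0.62 [642.1749794   87.84189452   2.24771496]
side lock_middle [402.6 244.4] 0.88 [632.80322715 -50.37839316 100.45739215]
side funnel_grip [205.2 222.9] 0.94 [276.14724387 305.55253846  94.49869407]
side funnel_grip [319.1 168.5] 0.9 [687.97715616 411.37558696  97.95718409]
top seat_mouth [333.7 217. ] 0.77 [572.50174037 -15.54327565   8.85307657]
top seat_mouth [251.4 177.9] 0.42 [671.23791661 203.83582128  45.66980782]
top lock_middle [412.9 186. ] 0.71 [474.38183325 -94.3333985  711.0046659 ]
top lock_middle [345.3 184. ] 0.64 [640.34841521 -42.22993718  97.81520208]
top funnel_grip [388.8 209.3] 0.79 [484.33477433 -89.92280985 517.3268983 ]
top funnel_grip [163.6 164. ] 0.79 [688.42797672 418.34158267 115.37663734]
```

View pics/wrist2.png

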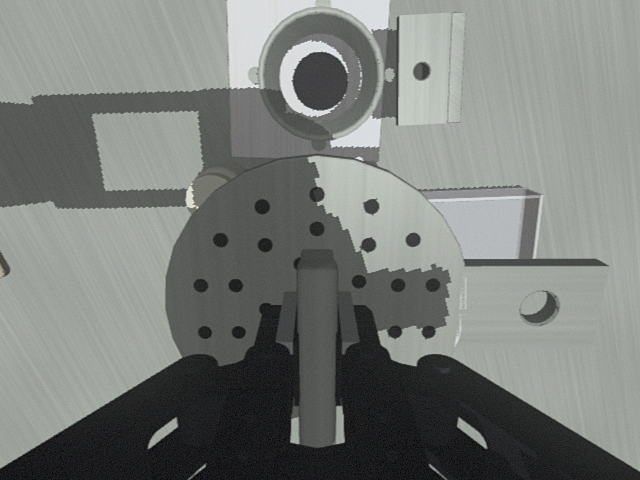

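View pics/side2.png

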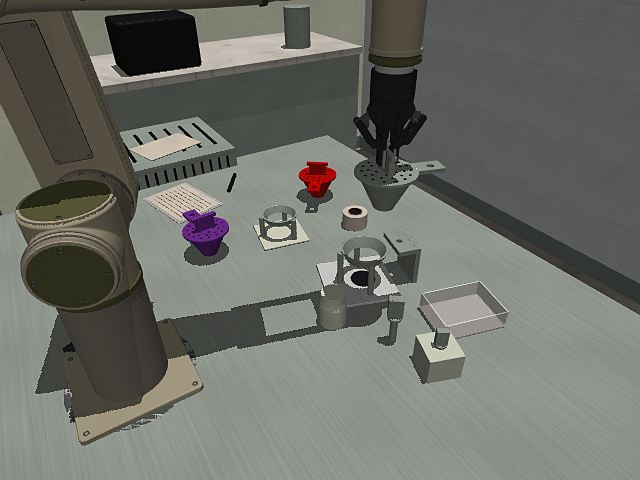

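The funnel is held upright. In the wrist picture the ring outline spans (259–384, 9–138), the bracket hole is at (422,71) and the held funnel's ear hole is at (540,308).

Run:
```python
from h import *
from scipy.optimize import least_squares
z=np.load('pics/wrist2.npz');d,m,T=z['d'],z['m'],z['T'];W=cloud(d,m,T)
roi=W[0:152,240:470].reshape(-1,3);u=np.tile(np.arange(240,470),152)
zz=roi[:,2]
print(np.histogram(zz,bins=np.arange(70,112,2)))
f=roi[(zz>97)&(zz<103.5)&(u<388)];print(len(f))
for lo,hi in[(97,103.5)]:
    # outer radius fit: outermost per angle
    c=np.array([550.,-10.])
    for _ in range(5):
        v=f[:,:2]-c;a=np.degrees(np.arctan2(v[:,1],v[:,0]));rr=np.hypot(*v.T)
        pts=[];pin=[]
        for k in range(-180,180,10):
            s=(a>=k)&(a<k+10)
            if s.sum()>3: pts.append(f[s][np.argmax(rr[s]),:2]);pin.append(f[s][np.argmin(rr[s]),:2])
        fit=lambda P:least_squares(lambda q:np.hypot(P[:,0]-q[0],P[:,1]-q[1])-q[2],[*c,56],loss='soft_l1').x
        o=fit(np.array(pts));i=fit(np.array(pin));c=o[:2]
    print('outer',o,'inner',i,len(pts))
e=roi[(zz>99)&(zz<106)&(u>395)];print('br',cv2.minAreaRect(e[:,:2].astype(np.float32)),np.median(e[:,2]),len(e))
print('hole',atz((422.3,71),102,m,T))
for zz in (344,):print('ear',atz((540,308),zz,m,T), dep((585,300),d,m,T),dep((490,300),d,m,T))
g=cv2.cvtColor(cv2.imread('pics/wrist2.png'),cv2.COLOR_BGR2GRAY)
print(r.landmark_of('ear_hole','wrist')[:2])
cv2.imwrite('pics/w2z.png',cv2.resize(cv2.imread('pics/wrist2.png')[0:150,240:480],None,fx=3.3,fy=3.3,interpolation=cv2.INTER_CUBIC))
```

```text
(array([   0,   38,  244,  353,  369,  371,  398,  422,  430,  430,  495,
        583,  806,  845, 2326, 5324, 1777,   10,    0,    0]), array([ 70,  72,  74,  76,  78,  80,  82,  84,  86,  88,  90,  92,  94,
        96,  98, 100, 102, 104, 106, 108, 110]))
2963
outer [550.42771995 -11.22224844  55.68701668] inner [550.35568209 -11.46938077  48.78773476] 36
br ((643.128662109375, -36.34251403808594), (90.12948608398438, 56.64708709716797), 74.76109313964844) 101.47131788829913 6882
hole [636.48157956 -34.70530715 102.        ]
ear [ 601.15635174 -131.90897449  344.        ] [ 618.85870856 -134.43350026  343.16895522] [ 583.20494468 -122.60378905  343.69006451]
[{'pixel': [536.5, 308.6], 'conf': 0.72}]
```

View pics/w2z.png

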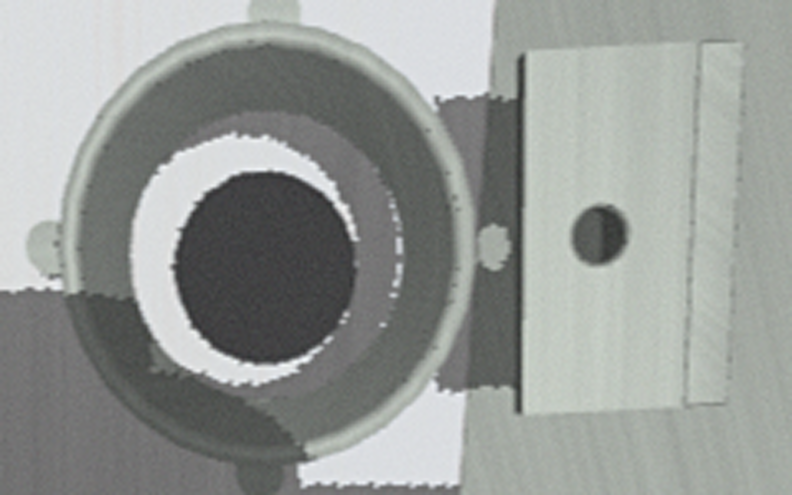

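```bash
python3 -m crank '[[[0.05,0.001,0.03,0,0,-0.03],[0.0989,0.0027,0.07,0,0,-0.056],[0.0989,0.0027,0.12,0,0,-0.056],[0.0989,0.0027,0.16,0,0,-0.056],[0.0989,0.0027,0.19,0,0,-0.056],[0.0989,0.0027,0.205,0,0,-0.056],[0.0989,0.0027,0.205,0,0,-0.056],[0.0989,0.0027,0.205,0,0,-0.056]]]' 1 80
python3 - <<'E'
from h import *
for c in ['top','side','wrist']:snap(c,c+'3')
p=cv2.imread('pics/side3.png')[150:350,250:500];cv2.imwrite('pics/side3z.png',cv2.resize(p,None,fx=3,fy=3))
E
```

```text
time: 8.2
tool_pos: [551.6, -11.8, 148.3]
tcp_rot: [179.9, -0.1, 75.1]
ft_force: [0.6, -0.2, -4.0]
finger_gap: 10.8
```

View pics/side3z.png

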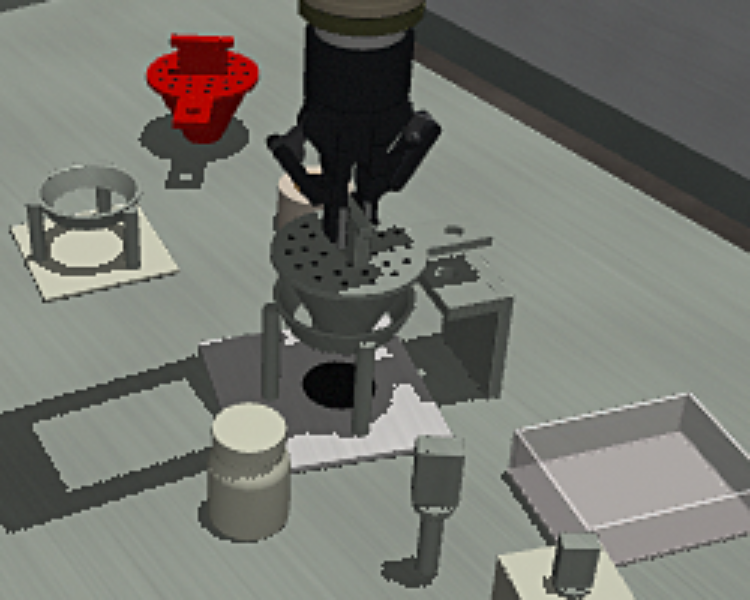

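The funnel cone is inside the ring and the ear is above the bracket. I'll lower it gently.

```bash
python3 -m crank '[[[0.0006,-0.0012,0.012,0,0,0],[0.0006,-0.0012,0.02,0,0,0],[0.0006,-0.0012,0.023,0,0,0],[0.0006,-0.0012,0.023,0,0,0]]]' 1 80
python3 -m crank '[[[0,0,0.002,0,0,0],[0,0,0.004,0,0,0],[0,0,0.0055,0,0,0],[0,0,0.0055,0,0,0]]]' 1 80
```

```text
time: 8.85
tool_pos: [550.1, -10.8, 124.5]
tcp_rot: [180.0, -0.1, 75.1]
ft_force: [-0.1, -0.6, -4.3]
finger_gap: 11.0
time: 9.35
tool_pos: [550.6, -10.5, 120.3]
tcp_rot: [179.9, -0.1, 75.1]
ft_force: [-3.6, 2.1, 4.3]
finger_gap: 10.8
```

```bash
python3 -m crank '[[[0,0,0.0008,0,0,0],[0,0,0.0016,0,0,0],[0,0,0.0016,0,0,0]]]' 1 80
python3 -m crank '[[[0,0,0,0,0,0],[0,0,0,0,0,0],[0,0,0,0,0,0],[0,0,0,0,0,0]]]' 0
python3 -m crank '[[[0,0,-0.04,0,0,0],[0,0,-0.09,0,0,0],[0,0,-0.14,0,0,0],[0,0,-0.18,0,0,0],[0,0,-0.18,0,0,0],[0,0,-0.18,0,0,0]]]' 0
python3 - <<'E'
from h import *
s=r.sense();print(s['time'],s['tool_pos'],s['tcp_rot'])
p,d,m,T=snap('wrist','w4');snap('top','top4')
for t in ['funnel_grip','ear_hole','seat_mouth']:
    for q in r.landmark_of(t,'wrist')[:2]: print(t,np.round(q['pixel'],1),q['conf'],dep(q['pixel'],d,m,T))
E
```

```text
time: 9.72
tool_pos: [550.6, -10.6, 120.3]
tcp_rot: [179.9, -0.1, 75.1]
ft_force: [-9.4, 2.2, 12.4]
finger_gap: 11.1
time: 10.22
tool_pos: [550.7, -10.6, 120.1]
tcp_rot: [179.9, -0.1, 75.1]
ft_force: [-0.9, -0.5, 0.1]
finger_gap: 81.7
time: 10.98
tool_pos: [550.1, -10.8, 299.3]
tcp_rot: [180.0, -0.1, 75.1]
ft_force: [0.3, -0.3, -0.4]
finger_gap: 85.7
10.975 [550.11137062 -10.76055404 299.27153041] [ 1.79959235e+02 -7.41389914e-02  7.51346542e+01]
ear_hole [424.8 203.2] 0.61 [638.67205616 -40.2690435   89.92642051]
```

View pics/w4.png

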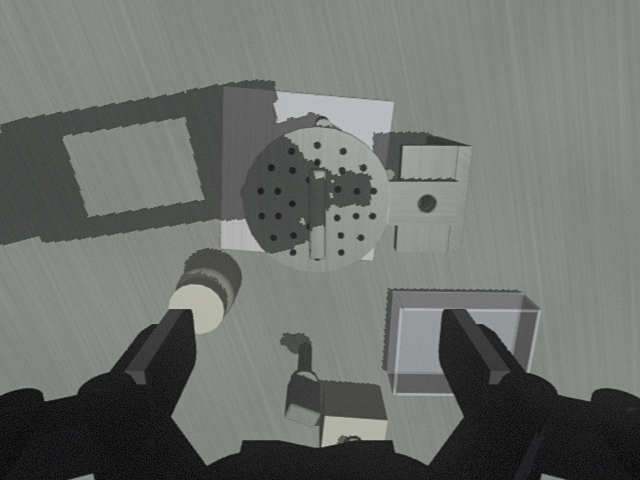

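The funnel is seated and released. The ear is over the bracket with its hole at (427,203). I'll check the heights and zoom in on the hole.

Run:
```python
from h import *
z=np.load('pics/w4.npz');d,m,T=z['d'],z['m'],z['T'];W=cloud(d,m,T)
print('disc z',np.nanmedian(W[200:225,335:345,2]),'ear z L/R/U/D',[round(float(np.nanmedian(W[a:b,c:e,2])),1) for a,b,c,e in[(185,220,395,410),(185,220,445,455),(184,190,405,450),(214,219,405,450)]])
print('bar',cv2.minAreaRect(W[150:275,290:345].reshape(-1,3)[lambda:0] if 0 else W[150:275,290:345][(W[150:275,290:345,2]>148)][:,:2].astype(np.float32)))
print('hole depth',W[196:212:3,420:436:3,2].round(0))
h=atz((427,203.5),113.5,m,T);print(h, h[:2]-[550.4,-11.3])
e=W[175:225,395:465].reshape(-1,3);e=e[(e[:,2]>109)&(e[:,2]<118)];print('ear',cv2.minAreaRect(e[:,:2].astype(np.float32)))
cv2.imwrite('pics/w4z.png',cv2.resize(cv2.imread('pics/w4.png')[120:270,230:480],None,fx=3.2,fy=3.2,interpolation=cv2.INTER_CUBIC))
```

```text
disc z 113.06177992045309 ear z L/R/U/D [113.1, 113.0, 113.1, 113.1]
bar ((550.833251953125, -10.989444732666016), (65.23707580566406, 11.568445205688477), 74.82865142822266)
hole depth [[112.   8.  20.  95. 113. 113.]
 [ -1.   8.  21.  96. 102. 113.]
 [ -0.  10.  90.  95. 102. 114.]
 [  0.  90.  95. 101. 108. 113.]
 [ 98. 100. 101. 105. 112. 112.]
 [112. 112. 110. 112. 114. 113.]]
[635.72615982 -34.03052232 113.5       ] [ 85.32615982 -22.73052232]
ear ((634.612060546875, -33.445106506347656), (35.773189544677734, 50.769752502441406), 75.1837158203125)
```

View pics/w4z.png

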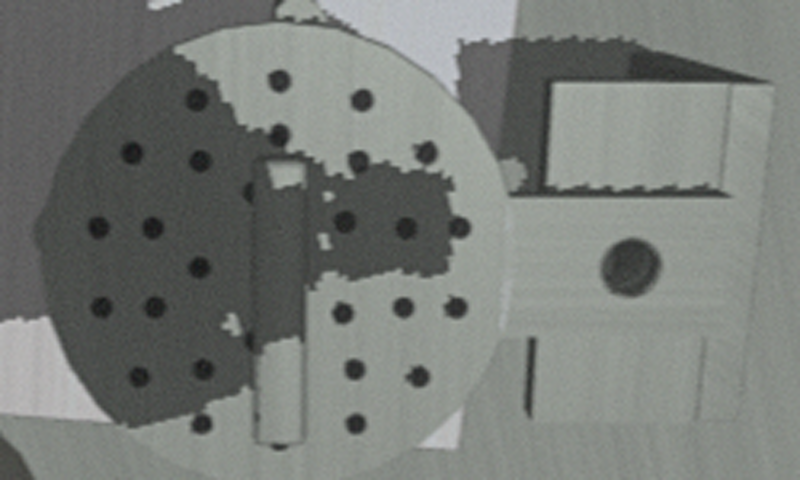

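The holes line up: depth through the ear reaches the table, and the funnel axis is within about 0.5 mm of the ring axis. Next is the pin.

```bash
python3 -m crank '[[[-0.06,0.006,0,0,0,0],[-0.12,0.012,0,0,0,0],[-0.18,0.018,0,0,0,0],[-0.235,0.025,0,0,0,0],[-0.27,0.03,0,0,0,0],[-0.281,0.03,0,0,0,0],[-0.281,0.03,0,0,0,0]]]' 0
python3 - <<'E'
from h import *
s=r.sense();print(s['time'],s['tool_pos'],s['tcp_rot'])
p,d,m,T=snap('wrist','w5');snap('side','side5')
for t in ['pin_center','pin_tip','rack']:
    for q in r.landmark_of(t,'wrist')[:3]: print(t,np.round(q['pixel'],1),q['conf'],dep(q['pixel'],d,m,T))
E
```

```text
time: 12.1
tool_pos: [506.3, -290.0, 297.6]
tcp_rot: [-179.9, -0.1, 75.1]
ft_force: [0.2, 1.0, -0.5]
finger_gap: 85.5
12.1 [ 506.34182278 -289.96191343  297.62107686] [-1.79885938e+02 -9.97668127e-02  7.50776613e+01]
pin_center [269.3 100.4] 0.82 [ 493.16842923 -205.58500342  119.19333923]
pin_center [326.8 201.8] 0.72 [ 513.95971955 -293.71583617  100.31922054]
rack [329. 188.] 0.58 [ 517.63898589 -290.84407013   60.35643475]
```

View pics/w5.png

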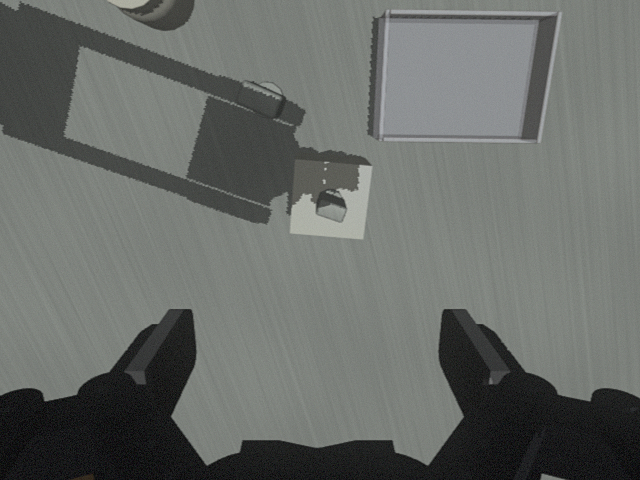

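The rack pin's block is at (331,205) with its top at about z = 100. The free pin at (265,97) is taller, so it is the bigger one.

Run:
```python
from h import *
z=np.load('pics/w5.npz');d,m,T=z['d'],z['m'],z['T'];W=cloud(d,m,T)
R=W[180:235,305:355].reshape(-1,3)
print(np.histogram(R[:,2],bins=np.arange(56,110,2)))
b=R[R[:,2]>97];print(len(b),cv2.minAreaRect(b[:,:2].astype(np.float32)),np.median(b[:,2]))
k=W[150:250,280:380].reshape(-1,3);k=k[(k[:,2]>57)&(k[:,2]<63)];print('rack',cv2.minAreaRect(k[:,:2].astype(np.float32)))
cv2.imwrite('pics/w5z.png',cv2.resize(cv2.imread('pics/w5.png')[150:250,280:380],None,fx=6,fy=6,interpolation=cv2.INTER_CUBIC))
```

```text
(array([  75, 1548,  345,   42,   35,   10,   13,   12,   13,   12,   13,
         14,   14,   18,   15,   14,   14,   16,   17,   16,   16,   56,
        360,   53,    0,    0]), array([ 56,  58,  60,  62,  64,  66,  68,  70,  72,  74,  76,  78,  80,
        82,  84,  86,  88,  90,  92,  94,  96,  98, 100, 102, 104, 106,
       108]))
479 ((514.7996215820312, -302.2283020019531), (14.501381874084473, 23.97902488708496), 54.971256256103516) 101.02531464681937
rack ((514.8053588867188, -302.36810302734375), (70.59831237792969, 70.069091796875), 70.04022979736328)
```

View pics/w5z.png

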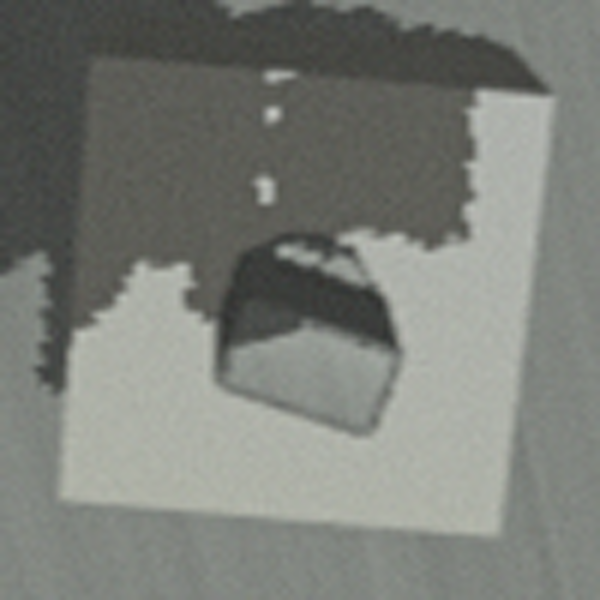

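Pin is at (514.8, -302.3), its block's 14 mm direction lies at 55°, and its top is at 101–102.

```bash
python3 -m crank '[[[-0.004,0.005,0.02,0,0,-0.18],[-0.0097,0.0114,0.05,0,0,-0.36],[-0.0097,0.0114,0.09,0,0,-0.54],[-0.0097,0.0114,0.12,0,0,-0.72],[-0.0097,0.0114,0.15,0,0,-0.9],[-0.0097,0.0114,0.15,0,0,-1.08],[-0.0097,0.0114,0.15,0,0,-1.22],[-0.0097,0.0114,0.15,0,0,-1.22]]]' 0
python3 - <<'E'
from h import *
s=r.sense();print(s['time'],s['tool_pos'],s['tcp_rot'])
p,d,m,T=snap('wrist','w6');W=cloud(d,m,T).reshape(-1,3)
b=W[(W[:,2]>98)&(W[:,2]<104)&(abs(W[:,0]-515)<25)&(abs(W[:,1]+302)<25)];print(len(b))
if len(b)>10:print(cv2.minAreaRect(b[:,:2].astype(np.float32)),np.median(b[:,2]))
E
```

```text
time: 13.35
tool_pos: [515.9, -300.1, 148.5]
tcp_rot: [179.9, -0.1, 145.1]
ft_force: [-0.4, 0.2, -0.4]
finger_gap: 85.0
13.35 [ 515.94512956 -300.09099054  148.49100899] [ 1.79945241e+02 -5.24777706e-02  1.45145523e+02]
1314
((514.62451171875, -302.69122314453125), (13.673419952392578, 24.18254852294922), 55.35266876220703) 101.15999333679892
```

View pics/w6.png

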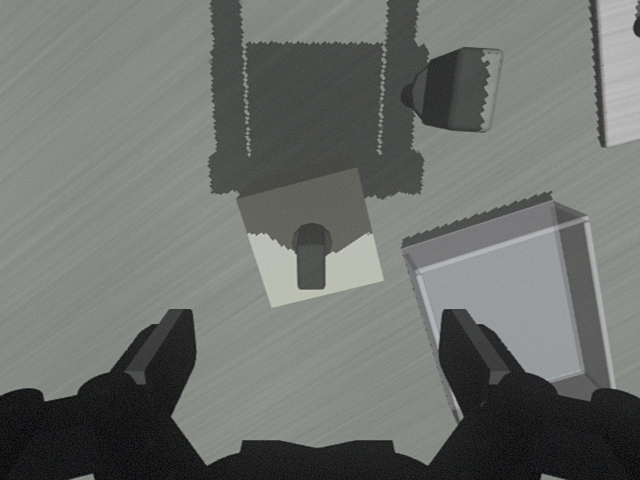

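The jaws line up with the pin block at (311,260) and the free pin at (460,90) is clear. I'll descend and grip.

```bash
python3 -m crank '[[[-0.0004,-0.0029,0.03,0,0,0],[-0.0004,-0.0029,0.06,0,0,0],[-0.0004,-0.0029,0.0775,0,0,0],[-0.0004,-0.0029,0.0775,0,0,0],[-0.0004,-0.0029,0.0775,0,0,0]]]' 0
python3 -m crank '[[[0,0,0,0,0,0],[0,0,0,0,0,0],[0,0,0,0,0,0],[0,0,0,0,0,0],[0,0,0,0,0,0],[0,0,0,0,0,0]]]' 1 80
```

```text
time: 14.02
tool_pos: [515.4, -303.2, 72.4]
tcp_rot: [179.9, 0.1, 145.0]
ft_force: [1.2, -0.2, -0.1]
finger_gap: 85.3
time: 14.78
tool_pos: [515.6, -303.4, 72.8]
tcp_rot: [179.9, 0.1, 145.0]
ft_force: [-0.5, 0.2, 2.7]
finger_gap: 13.0
```

```bash
python3 -m crank '[[[0,0,-0.02,0,0,0],[0,0,-0.06,0,0,0],[0,0,-0.11,0,0,0],[0.01,0.04,-0.145,0,0,0],[0.02,0.095,-0.158,0,0,0],[0.03,0.15,-0.158,0,0,0],[0.04,0.205,-0.158,0,0,0],[0.05,0.26,-0.158,0,0,0],[0.056,0.2895,-0.158,0,0,0],[0.056,0.2895,-0.158,0,0,0]]]' 1 80
python3 -m crank '[[[0,0,0,0,0,0],[0,0,0,0,0,0]]]' 1 80
python3 - <<'E'
from h import *
s=r.sense();print(s['time'],s['tool_pos'],s['tcp_rot'],s['joint_pos'].round(1))
for c in ['wrist','side','top']:
    p,d,m,T=snap(c,c+'7')
    for t in ['pin_tip','pin_center','ear_hole']:
        for q in r.landmark_of(t,c)[:2]: print(c,t,np.round(q['pixel'],1),q['conf'],dep(q['pixel'],d,m,T))
p=cv2.imread('pics/side7.png')[100:300,300:500];cv2.imwrite('pics/side7z.png',cv2.resize(p,None,fx=3,fy=3))
E
```

```text
time: 16.02
tool_pos: [636.0, -31.6, 231.7]
tcp_rot: [179.9, 0.1, 145.2]
ft_force: [-0.1, 0.1, -1.2]
finger_gap: 12.9
time: 16.27
tool_pos: [635.8, -32.6, 232.3]
tcp_rot: [179.9, 0.1, 145.1]
ft_force: [0.5, 1.2, -1.2]
finger_gap: 12.8
16.275 [635.7688149  -32.55116699 232.29369142] [1.79916814e+02 1.10015321e-01 1.45113837e+02] [ -7.6  13.   79.    0.   87.9 -62.7]
wrist pin_tip [316.1 258.6] 0.85 [630.43326737 -28.69814291 191.78563106]
wrist pin_tip [ 61.4 161.2] 0.85 [ 488.8032931  -196.45694647   10.6976029 ]
wrist pin_center [ 14.7 174.3] 0.67 [ 490.22383983 -196.46366129   70.97286862]
wrist pin_center [316.  289.1] 0.66 [625.4275836  -25.29526283 237.77647035]
wrist ear_hole [312.5 226.3] 0.59 [655.87369735 -50.05801269  28.1391167 ]
side pin_tip [393.  340.8] 0.6 [ 482.65210472 -208.81394164    5.44534711]
side pin_tip [398.  215.7] 0.5 [818.94570809 174.65705948   2.42142016]
side pin_center [394.6 319.8] 0.66 [ 477.78514124 -211.56206864   70.78278588]
side pin_center [365.1 232.1] 0.62 [543.04285136 -19.79819185 150.55834853]
side ear_hole [311.7 187.1] 0.94 [627.93834439 357.74467729  73.51273647]
side ear_hole [192.6 215.3] 0.66 [269.67397974 395.92327875  73.41976519]
top pin_tip [334.7 217.3] 0.64 [443.65921329   7.68173762 652.52963973]
top pin_tip [402.  253.5] 0.54 [ 474.11633863 -197.90196673    2.21688486]
top pin_center [407.5 247.6] 0.44 [ 475.15530235 -193.65671981  109.44336327]
top pin_center [343.6 172.9] 0.41 [624.76849224 -29.0996724  252.93141415]
top ear_hole [189.2 188.1] 0.85 [635.55294668 360.64229801  76.79321549]
top ear_hole [340.2 183.4] 0.56 [637.81615492 -28.46405333 113.24236425]
```

View pics/side7z.png

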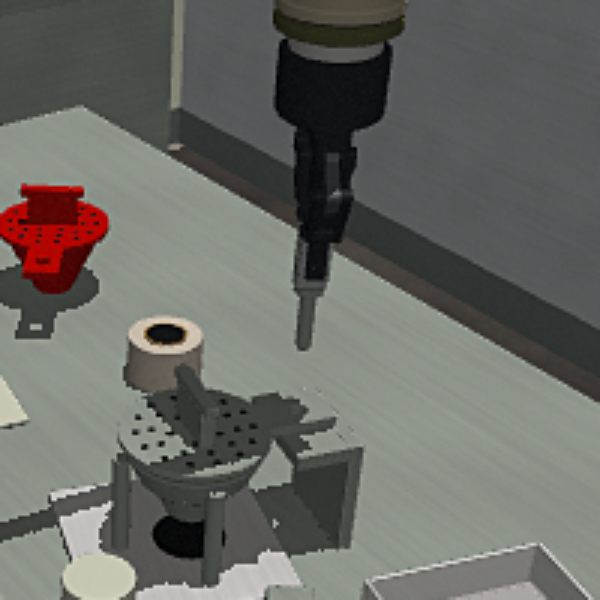

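View pics/wrist7.png

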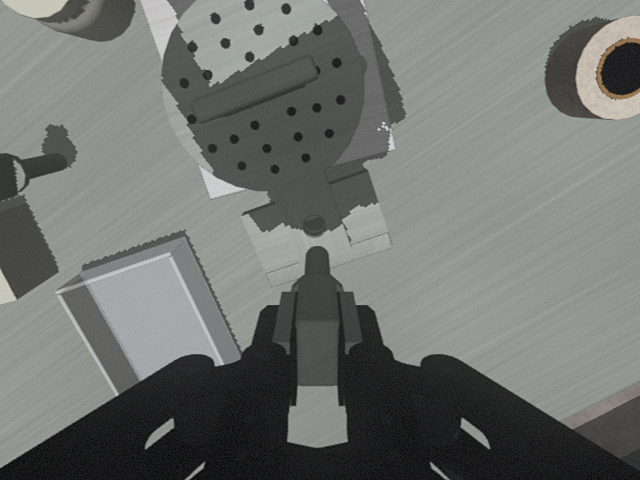

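The picture shows the pin rod at (317,247–280) and the ear hole beyond it at (314,226). I'll work out the pin axis relative to the hole.

Run:
```python
from h import *
z=np.load('pics/wrist7.npz');d,m,T=z['d'],z['m'],z['T'];W=cloud(d,m,T)
yaw=np.radians(145.1);tx=np.array([np.cos(yaw),np.sin(yaw)]);ty=np.array([np.sin(yaw),-np.cos(yaw)])
C=np.array([635.77,-32.55])
P=W[240:300,295:340].reshape(-1,3);P=P[P[:,2]>165]
q=np.c_[(P[:,:2]-C)@tx,(P[:,:2]-C)@ty,P[:,2]]
for lo in range(166,200,4):
    s=q[(q[:,2]>=lo)&(q[:,2]<lo+4)&(abs(q[:,1])<15)]
    if len(s)>4: print(lo,len(s),'x max',np.percentile(s[:,0],95).round(1),'y',s[:,1].min().round(1),s[:,1].max().round(1),'mid',((s[:,1].min()+s[:,1].max())/2).round(2))
# ear hole
h=atz((314.5,226),113.3,m,T);print('hole',h,(h[:2]-C)@tx,(h[:2]-C)@ty)
b=W[40:130,180:330].reshape(-1,3);b=b[(b[:,2]>149)&(b[:,2]<158)];R=cv2.minAreaRect(b[:,:2].astype(np.float32));print('bar',R)
cv2.imwrite('pics/w7z.png',cv2.resize(cv2.imread('pics/wrist7.png')[190:340,240:400],None,fx=4,fy=4,interpolation=cv2.INTER_CUBIC))
```

```text
170 14 x max 6.4 y -5.5 5.7 mid 0.07
174 62 x max 6.7 y -5.5 6.1 mid 0.32
178 67 x max 6.6 y -5.4 6.0 mid 0.3
182 68 x max 6.6 y -5.7 5.9 mid 0.1
186 65 x max 6.7 y -5.6 5.8 mid 0.08
190 77 x max 6.7 y -5.6 6.1 mid 0.28
194 82 x max 6.6 y -5.4 6.0 mid 0.29
198 84 x max 6.6 y -5.4 5.9 mid 0.26
hole [636.05339366 -33.80264964 113.3       ] -0.9491241639210831 -0.8652204339028122
bar ((550.6217651367188, -11.763957977294922), (66.103271484375, 12.177546501159668), 75.12873840332031)
```

View pics/w7z.png

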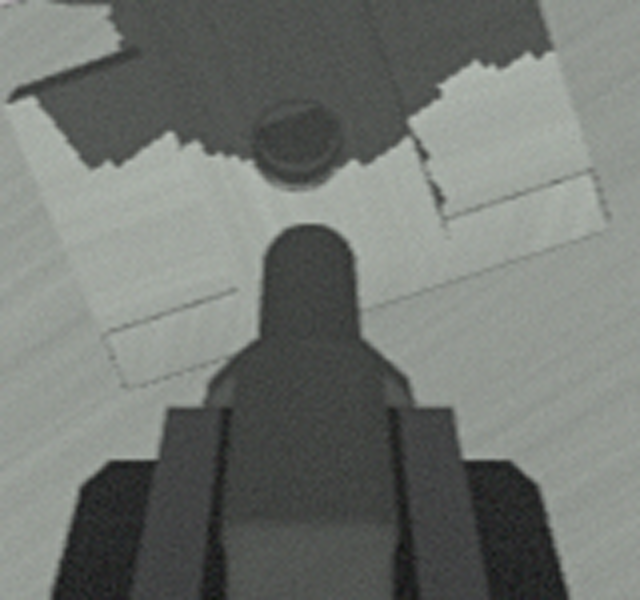

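```bash
python3 -m crank '[[[-0.0014,-0.0011,0.025,0,0,0],[-0.0014,-0.0011,0.045,0,0,0],[-0.0014,-0.0011,0.052,0,0,0],[-0.0014,-0.0011,0.052,0,0,0],[-0.0014,-0.0011,0.052,0,0,0]]]' 1 80
python3 - <<'E'
from h import *
s=r.sense();print(s['time'],s['tool_pos'],s['tcp_rot'])
p,d,m,T=snap('wrist','w8');cv2.imwrite('pics/w8z.png',cv2.resize(p[170:340,230:400],None,fx=3.5,fy=3.5,interpolation=cv2.INTER_CUBIC))
E
```

```text
time: 17.5
tool_pos: [637.1, -33.3, 180.8]
tcp_rot: [179.9, 0.2, 145.2]
ft_force: [0.2, 0.3, -0.7]
finger_gap: 12.9
17.5 [637.14587332 -33.31860819 180.76277867] [1.79881966e+02 1.58163270e-01 1.45178261e+02]
```

View pics/w8z.png

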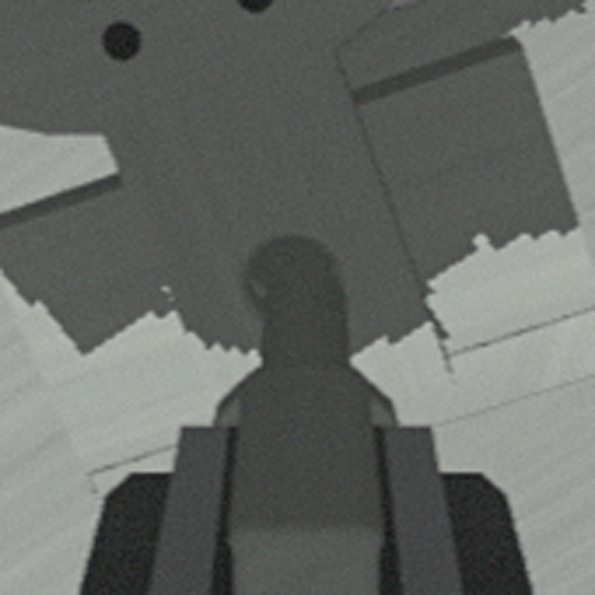

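The rod at zoom (305,370) sits about 1.5 mm to the tool's +y side of the hole at zoom (295,285). I'll correct that and lower it.

```bash
python3 -m crank '[[[0,-0.0014,0,0,0,0],[0,-0.0014,0,0,0,0],[0,-0.0014,0.004,0,0,0],[0,-0.0014,0.008,0,0,0],[0,-0.0014,0.011,0,0,0],[0,-0.0014,0.011,0,0,0]]]' 1 80
```

```text
time: 18.3
tool_pos: [636.1, -34.4, 169.3]
tcp_rot: [179.9, 0.1, 145.2]
ft_force: [0.2, 0.1, 0.2]
finger_gap: 13.1
```

```bash
python3 -m crank '[[[0,0,0.003,0,0,0],[0,0,0.006,0,0,0],[0,0,0.009,0,0,0],[0,0,0.011,0,0,0],[0,0,0.011,0,0,0]]]' 1 80
```

```text
time: 18.92
tool_pos: [636.0, -34.4, 158.0]
tcp_rot: [179.9, 0.1, 145.2]
ft_force: [0.7, -0.3, -1.4]
finger_gap: 13.2
```

The tip is about 7 mm below the bracket's top with no contact force. I'll continue down.

```bash
python3 -m crank '[[[0,0,0.006,0,0,0],[0,0,0.012,0,0,0],[0,0,0.018,0,0,0],[0,0,0.024,0,0,0],[0,0,0.028,0,0,0],[0,0,0.028,0,0,0]]]' 1 80
python3 -m crank '[[[0,0,0.0015,0,0,0],[0,0,0.003,0,0,0],[0,0,0.004,0,0,0],[0,0,0.004,0,0,0]]]' 1 80
```

```text
time: 19.68
tool_pos: [635.8, -34.3, 129.5]
tcp_rot: [179.9, 0.1, 145.2]
ft_force: [0.3, 0.6, -1.5]
finger_gap: 12.4
time: 20.18
tool_pos: [636.0, -34.3, 126.0]
tcp_rot: [179.9, 0.1, 145.2]
ft_force: [-0.3, 0.1, 2.3]
finger_gap: 13.1
```

```bash
python3 -m crank '[[[0,0,0.0008,0,0,0],[0,0,0.0016,0,0,0],[0,0,0.0016,0,0,0]]]' 1 80
```

```text
time: 20.55
tool_pos: [636.2, -34.3, 124.8]
tcp_rot: [179.9, 0.1, 145.2]
ft_force: [-2.2, 0.8, 5.1]
finger_gap: 12.9
```

```bash
python3 -m crank '[[[0,0,0,0,0,0],[0,0,0,0,0,0],[0,0,0,0,0,0],[0,0,0,0,0,0]]]' 0
python3 -m crank '[[[0,0,-0.03,0,0,0],[0,0,-0.07,0,0,0],[0,0,-0.12,0,0,0],[0,0,-0.15,0,0,0],[0,0,-0.15,0,0,0],[0,0,-0.15,0,0,0]]]' 0
python3 - <<'E'
from h import *
s=r.sense();print(s['time'],s['tool_pos'],s['ft_force'])
p,d,m,T=snap('wrist','w9');ps,*_=snap('side','side9')
cv2.imwrite('pics/side9z.png',cv2.resize(ps[150:350,280:480],None,fx=3,fy=3))
W=cloud(d,m,T).reshape(-1,3)
b=W[(W[:,2]>146)&(W[:,2]<165)&(abs(W[:,0]-636)<25)&(abs(W[:,1]+34)<25)];print('pin',cv2.minAreaRect(b[:,:2].astype(np.float32)),np.median(b[:,2]))
b=W[(W[:,2]>149)&(W[:,2]<158)&(abs(W[:,0]-550)<45)&(abs(W[:,1]+11)<45)];print('bar',cv2.minAreaRect(b[:,:2].astype(np.float32)),np.median(b[:,2]))
b=W[(W[:,2]>107)&(W[:,2]<118)&(abs(W[:,0]-550)<45)&(abs(W[:,1]+11)<45)];print('face',np.median(b[:,2]))
E
```

```text
time: 21.05
tool_pos: [636.2, -34.3, 124.6]
tcp_rot: [179.9, 0.1, 145.2]
ft_force: [-0.2, 0.2, 0.0]
finger_gap: 84.1
time: 21.8
tool_pos: [635.5, -34.3, 273.5]
tcp_rot: [179.9, 0.0, 145.2]
ft_force: [-0.0, 0.6, 0.2]
finger_gap: 85.4
21.8 [635.45539415 -34.33682777 273.5242018 ] [-0.03837832  0.64784039  0.22272651]
pin ((636.7240600585938, -33.98478317260742), (13.94732666015625, 24.37052345275879), 55.49350357055664) 153.10968599851856
bar ((551.6063842773438, -11.990692138671875), (65.92036437988281, 12.098584175109863), 75.12226104736328) 153.212056007455
face 113.5022419977426
```

View pics/w9.png

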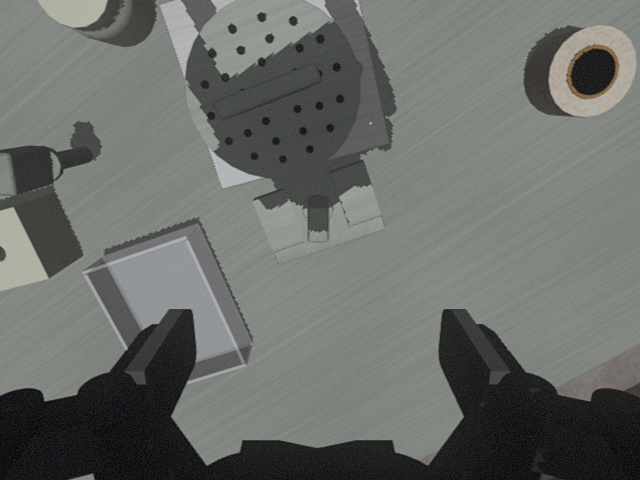

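View pics/side9z.png

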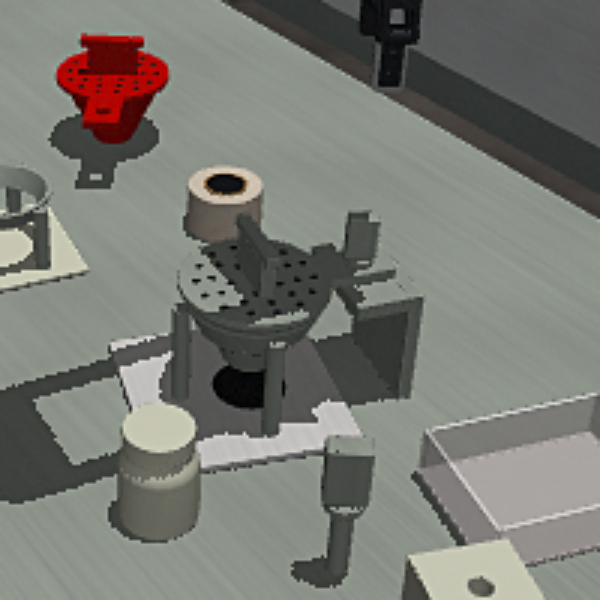

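The pin stands upright in the ear with nothing touching it: wrist (318,215), side zoom (362,238). I'll check its top height once more, then hand in.

Run:
```python
from h import *
z=np.load('pics/w9.npz');W=cloud(z['d'],z['m'],z['T']).reshape(-1,3)
b=W[(W[:,2]>125)&(W[:,2]<170)&(abs(W[:,0]-636)<25)&(abs(W[:,1]+34)<25)];print(np.percentile(b[:,2],[50,75,90,98]))
print(np.histogram(b[:,2],bins=np.arange(125,165,3)))
print(r.sense()['time'],r.hand_in())
```

```text
[152.89945895 153.57466445 154.12204829 154.63225835]
(array([ 20,  21,  18,  24,  22,  23,  23,  22, 100, 681,   3,   0,   0]), array([125, 128, 131, 134, 137, 140, 143, 146, 149, 152, 155, 158, 161,
       164]))
the job is handed in; nothing more can be done
21.9 None
```

The funnel is nested in the filling head and the lock pin is down through the ear and the bracket, with its collar on the ear. I handed it in at about 22 s of the 72 s; no verdict comes back.

- **Method:** I did not have to search for the bracket hole by feel. Before the ear covered it, it showed in the wrist camera almost in the middle of the bracket. I seated the funnel with its ear hole over it, and the pin went through without contact until the collar met the ear.
- **Funnel:** The first check after seating put its axis within about 0.5 mm of the ring's axis. The last view put it about 1.4 mm off, inside the 4 mm limit and within the 2 mm camera calibration. Its top face measured 113.5 mm, as expected for fully home, and the ear angle matched the bracket.
- **Pin:** It stands upright 87.9 mm from the funnel axis, against 88 mm nominal. The collar made contact within about 0.3 mm of the expected height.
- **What disagreed:** The pin's top measured about 153 mm, where 155.5 mm was expected. The same camera read about 1 mm low on this pin in the rack, so about 1.5 mm is unexplained; I took it as measuring error.
- **Let go:** The gripper was open and 150 mm above the pin at hand-in. The pictures showed the label roll, tray and tub where they had been.

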